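# Set up the hand mill: lock its suction foot and put the bowl under the spout

## Task

Get the hand-cranked coffee mill ready for grinding: flip the dark steel lever on its suction foot over to the other side until it snaps into the locked position, and push the empty steel bowl along the counter until it stands under the mill's spout. Do it with the fingertips alone: the bowl stays on the counter and is not picked up, the mill keeps its place, and everything else on the counter is left where it stands.

Things in the scene. Friction and masses are not known exactly. Their poses are not given: they have to be found in the camera images.
- mill: Cast aluminium hand-cranked coffee mill, 262 mm tall, about 3.6 kg, standing loose on its round suction foot (56 mm radius up to 24 mm height, then narrowing to a column). Origin: centre of the foot's underside. z up; own -x: the foot lever's side, +y: the spout's side, -y: the crank's side. A barrel of 39 mm radius lies along own y at x = 15 mm, 165 mm high, from y = -55 mm to the spout
- mill_hopper (a point): centre of the mill's open round hopper at its rim, 48 mm radius, 262 mm above the counter, the mill's highest point
- mill_crank (a point): fixed point where the crank turns, at own y = -63 mm of the mill, 165 mm high, about the mill's y; its arm is 105 mm long, points between own +x and straight down, and its wooden handle reaches to own y = -145 mm. The crank need not be used and may move
- foot_lever (a joint): angle of the foot's lever, in rad: 0 = unlocked, leaning 35 degrees from upright to own -y of the mill (as at the start); 0.611 = upright, the dead centre; 1.222 = locked, leaning 35 degrees to own +y. A spring drives it from upright to the nearer end: it resists with about 0.19 N m at the start (3 to 8 N at the pad), less towards dead centre, then snaps on by itself
- lever_pad (a point): centre of the lever's thumb pad, a dark steel plate 42 mm wide (along the mill's x), 26 mm along the lever and 12 mm thick, 56 mm from the pivot axis; the lever ends 69 mm from the axis. Unlocked, it stands 32 mm to own -y of the pivot and 78 mm above the counter (the lever's end 40 mm and 89 mm); upright, 88 mm above it (the end 101 mm)
- lever_pivot (a point): fixed point of the mill on the lever's pivot axis, in the plane of the middle of the pad: own x = -85 mm, y = 0, 32 mm above the counter. The axis runs along the mill's x, so the lever swings in the mill's y-z plane over the top. The hub (13 mm radius) lies between own x = -60 and -80 mm
- mill_spout (a point): centre of the spout's mouth, which looks straight down: 20 mm radius, 112 mm above the counter, at own x = 15, y = 115 mm of the mill
- bowl: empty round steel bowl, 130 mm across the rim, 100 mm across the bottom, 50 mm tall, wall 3 mm, about 0.2 kg, loose on the counter at the spout's side of the mill. Origin: centre of its underside. Pushed up against the mill's foot on the spout's side its centre comes about under the spout
- honey_jar: bystander: amber jar, 66 mm across, 90 mm tall, at the crank's side of the mill; origin at the centre of its underside
- jam_jar: bystander: small glass jar, 54 mm across, 62 mm tall, between the lever's side of the mill and the bowl; origin at the centre of its underside
- coffee_tin: bystander: steel tin, 90 mm across, 125 mm tall, behind the mill; origin at the centre of its underside
- mug: bystander: white mug, 76 mm across, 90 mm tall, behind the bowl; origin at the centre of its underside
- scoop: bystander: steel scoop with a wooden handle, 160 mm long, lying flat on the lever's side of the mill; origin at the middle of its length, on the counter
- carton: bystander: white paper carton 50 x 75 mm, 100 mm tall, beside the lever towards the crank's side; origin at the centre of its underside
Things that resemble listed ones, but are neither listed nor needed, are in the scene too. Leave any blue look-alike of the bowl alone.

How it is judged:
By the outcome, as a careful person would: the job done as asked, in the order asked, and still so for the second after the job is handed in, with the robot touching nothing.
It also fails if it takes over 54 s, if anything falls off the work surface, if the arm or the gripper's body presses on something with over 40 N, if the wrist force passes 120 N, or if a joint passes its speed limit or range.

## Robot

A 6-joint arm with a two-finger parallel gripper is mounted at the origin on the work surface. World frame = base frame: x ahead of the robot, y to its left, z up, the work surface at z = 0. Lengths are in mm, angles in rad, forces in N, time in s.
With the tool pointing down it reaches from about 425 to 925 mm from the base axis. Payload 12.5 kg.
Tool frame: the origin (TCP) lies at the very end of the fingers, on their centre line; the grasp point (between the pads) lies 19 mm behind it; z points along the fingers, y is the direction in which the jaws open and shut (so a half turn about z gives the same grasp; the last joint's range is limited). The gripper opens to 85 mm and grips with 20 to 120 N. Pads are 22 mm wide; open, the fingers measure 114 mm over their backs; the gripper's body (76 mm by 85 mm) begins 54 mm behind the grasp point. The pads swing forward as they close: fully open they stand 13 mm farther back than shut.
Start: joints at [-1.314, 0.491, 1.559, -0, 1.092, -0.106], TCP at [221.832, -584.325, 231.327] pointing down, gripper open.
Joint ranges: [-3.1, 3.1], [-0.84, 2.19], [0.05, 2.79], [-1.13, 4.28], [0.06, 2.93], [-2.69, 2.69]. Speed limits (rad/s): [2.22, 2.22, 2.79, 3.14, 3.14, 3.14].

## Interface

Orientations are given as a unit quaternion [x, y, z, w].
In Python, from workcell import move_pose, movel, goto_joints, gripper_to, wait, ik, camera, calibration, IKError, close_job, boxes_of, place_of, get_time_s, get_q, get_joint_velocities, get_tau, get_tcp_pos, get_ee_rot, get_ft_force, get_moment, get_opening gives the robot as it stands. Calls block until the motion is done:
- move_pose(position, orientation): joint-space move of the TCP to a pose.
- movel(position, orientation=None, rate=150): straight line of the TCP; orientation=None keeps the orientation; rate is the mean speed in mm/s.
- goto_joints(angles): joint-space move.
- gripper_to(opening, grip_force=None): finger opening in mm; grip_force is the grip in N (None keeps the last); returns when the fingers have stopped.
- wait(seconds).
- ik(position, orientation): joint angles nearest the present ones, or None.
- camera(name): name is "scene" or "side" or "wrist"; returns the picture (400x640x3 uint8, red, green, blue); there is no depth.
- calibration(name): a dict with "fx", "fy", "cx", "cy" (pixels), "cam_to_world" (4x4, takes a point from camera to world coordinates); the wrist camera has in their place "hand_eye" (4x4, takes a point from camera to tool coordinates, whose origin is the TCP and whose axes are the flange's). Camera axes: x right, y down, z forward; pixel columns grow to the right and rows downward; lengths in mm; the calibration is good to about 2 mm. A picture is of the moment at which its call begins: read the wrist's pose just before it. calibration takes no time and is no camera call.
A pose or a line that the arm cannot do raises IKError and nothing moves.
- close_job(): hands the job in, once; it reports no verdict.
Trained networks look in the newest picture that a camera, given by its name, has taken for a name from the list of things; names that differ only in an ending like _2 or _b are one class to them, and where a whole thing is asked for, a point or a joint stands for the part that bears it (a point fixed in the world has none). Each returns a list of dicts, best first, with "conf" (0 to 1); they miss things now and then, are a little off and sometimes report something else, mostly with a low value. They report only what shows in the picture. A call takes as long as a camera call. They do not tell look-alikes from the thing itself.
- boxes_of(label, camera): "extent" ([left, top, width, height] in pixels, round what is visible of it).
- place_of(label, camera): "xy" ([column, row] in pixels: a listed point, or the origin of a listed thing).
Readings, each from a call of its own:
- get_time_s(): time.
- get_q(): joint angles.
- get_joint_velocities(): joint speeds.
- get_tau(): joint torques, N m.
- get_tcp_pos(): TCP position.
- get_ee_rot(): TCP orientation.
- get_ft_force(): force on the tool from outside, world axes, zero at the start.
- get_moment(): the same for the moment, N m.
- get_opening(): finger opening in mm.
Only numpy, scipy, OpenCV 4.12 (cv2) and the standard library are available. Lean on these libraries where they do the work, as an engineer would, in place of code of your own. Each camera call takes 0.05 s, during which the arm holds its last target. There are 200 camera calls.

## Working session

There is one attempt and no reset: what is moved stays moved. The work goes in short steps, each a Python script; the robot and the scene stay as the last script left them, time stands still between calls to the robot, and variables do not carry over. Pictures are saved under pics/ and viewed, about 8 in all and at most 12, crops included, and the job is handed in when it is done.

```bash
mkdir -p pics; cat > h.py <<'E'
import numpy as np, cv2
from workcell import *
from scipy.spatial.transform import Rotation as R
def ray(cam,uv):
    c=calibration(cam); T=np.array(c["cam_to_world"])
    d=T[:3,:3]@np.array([(uv[0]-c["cx"])/c["fx"],(uv[1]-c["cy"])/c["fy"],1]); return T[:3,3],d
def atz(cam,uv,z):
    o,d=ray(cam,uv); return o+d*(z-o[2])/d[2]
def proj(cam,p):
    c=calibration(cam); T=np.linalg.inv(np.array(c["cam_to_world"])); q=T[:3,:3]@np.array(p,float)+T[:3,3]
    return np.array([c["fx"]*q[0]/q[2]+c["cx"],c["fy"]*q[1]/q[2]+c["cy"]])
def save(img,n): cv2.imwrite("pics/"+n,cv2.cvtColor(img,cv2.COLOR_RGB2BGR))
E
python3 - <<'E'
from h import *
Z=dict(mill=0,mill_hopper=262,mill_crank=165,lever_pad=78,lever_pivot=32,mill_spout=112,bowl=0,honey_jar=0,jam_jar=0,coffee_tin=0,mug=0,scoop=0,carton=0)
for c in("scene","side"):
    save(camera(c),c+"0.png")
    print(c,np.round(np.array(calibration(c)["cam_to_world"])[:3,3]))
    for n,z in Z.items():
        for d in place_of(n,c)[:3]: print(n,round(d["conf"],2),np.round(d["xy"]),np.round(atz(c,d["xy"],z)))
print(get_time_s(),get_ee_rot())
E
```

```text
scene [1099. -392. 1101.]
mill 0.92 [314. 254.] [590. -76.   0.]
mill 0.43 [259. 220.] [ 406. -144.    0.]
mill_hopper 0.68 [308. 200.] [589. -85. 262.]
mill_crank 0.58 [313. 254.] [ 664. -125.  165.]
lever_pad 0.64 [369. 213.] [607.  95.  78.]
lever_pad 0.39 [282. 219.] [ 490. -108.   78.]
lever_pivot 0.37 [350. 290.] [743. -67.  32.]
mill_spout 0.76 [350. 214.] [597.  35. 112.]
mill_spout 0.75 [367. 212.] [620.  76. 112.]
bowl 0.98 [368. 214.] [573. 128.   0.]
bowl 0.77 [396. 158.] [454. 332.   0.]
bowl 0.34 [349. 212.] [534.  86.   0.]
honey_jar 0.8 [234. 310.] [ 606. -333.    0.]
jam_jar 0.2 [370. 215.] [577. 131.   0.]
coffee_tin 0.56 [351. 291.] [737. -58.   0.]
coffee_tin 0.32 [314. 250.] [580. -67.   0.]
mug 0.9 [403. 251.] [724. 130.   0.]
mug 0.55 [369. 215.] [576. 127.   0.]
scoop 0.89 [258. 218.] [ 399. -144.    0.]
carton 0.89 [220. 259.] [ 455. -294.    0.]
side [ 443.  969. 1095.]
mill 0.93 [327. 230.] [575. -77.   0.]
mill 0.65 [380. 215.] [ 404. -170.    0.]
mill_hopper 0.61 [322. 167.] [592. -76. 262.]
mill_crank 0.86 [324. 182.] [ 592. -126.  165.]
lever_pad 0.56 [359. 207.] [ 477. -117.   78.]
lever_pivot 0.87 [350. 223.] [503. -85.  32.]
mill_spout 0.9 [313. 232.] [602.  42. 112.]
bowl 0.96 [352. 344.] [460. 327.   0.]
bowl 0.71 [316. 280.] [582. 132.   0.]
bowl 0.7 [327. 228.] [577. -88.   0.]
honey_jar 0.58 [327. 184.] [ 605. -309.    0.]
jam_jar 0.85 [359. 258.] [464.  28.   0.]
mug 0.61 [268. 280.] [726. 147.   0.]
mug 0.57 [276. 232.] [742. -49.   0.]
scoop 0.79 [378. 219.] [ 410. -149.    0.]
carton 0.64 [368. 190.] [ 455. -294.    0.]
1.4 [9.83595978e-01 1.80385557e-01 6.37022914e-06 5.79516939e-05]
```

View pics/scene0.png

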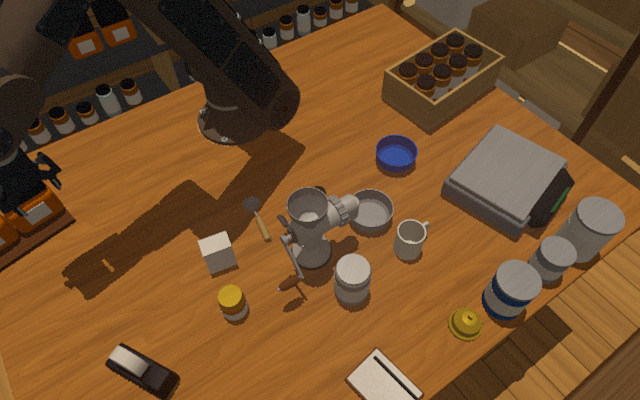

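View pics/side0.png

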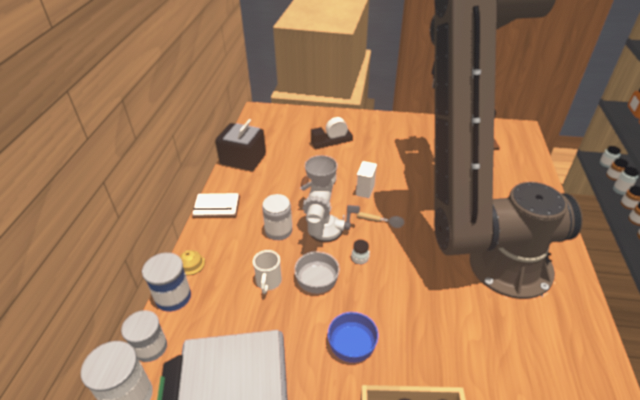

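The scene view shows the mill at about (312,250). Two bowls fit the name: a grey steel one at scene (370,212) / side (316,272), and a blue one at (396,155) / (352,337). The steel one is meant, because it stands at the spout's side and the blue one is the look-alike. The lever leans to the crank side at side px (352,210), and the mill's yaw is about 0. Next I'll look from close by with the wrist camera.

```bash
cat >> h.py <<'E'
# tool y along world x; tool z down, tilted: lx>0 -> tool z leans to +x (hand towards -x), ly likewise
def quat(lx=0,ly=0,s=1):
    z=np.array([np.tan(lx),np.tan(ly),-1.]); z/=np.linalg.norm(z)
    y=np.array([s,0,0.]); y-=z*(y@z); y/=np.linalg.norm(y)
    return R.from_matrix(np.stack([np.cross(y,z),y,z],1)).as_quat()
def wshot():
    p=np.array(get_tcp_pos()); Q=R.from_quat(get_ee_rot()); img=camera("wrist")
    c=calibration("wrist"); H=np.array(c["hand_eye"]); T=np.eye(4); T[:3,:3]=Q.as_matrix(); T[:3,3]=p; T=T@H
    def f(uv,z):
        d=T[:3,:3]@np.array([(uv[0]-c["cx"])/c["fx"],(uv[1]-c["cy"])/c["fy"],1]); o=T[:3,3]; return o+d*(z-o[2])/d[2]
    return img,f
E
python3 - <<'E'
from h import *
for s in(1,-1):
  for p,l in(((490,-150,75),(.4,0)),((490,-150,75),(.4,.3)),((490,-60,80),(.4,0)),((577,215,25),(0,-.5)),((600,100,25),(0,-.5))):
    q=ik(p,quat(*l,s)); print(s,p,l,None if q is None else np.round(q,2))
print(np.round(calibration("wrist")["hand_eye"],2))
E
```

```text
1 (490, -150, 75) (0.4, 0) [-0.52  0.52  2.22  1.33  0.2  -1.81]
1 (490, -150, 75) (0.4, 0.3) [-0.66  0.56  2.15  1.06  0.54 -1.55]
1 (490, -60, 80) (0.4, 0) [-0.32  0.49  2.27  1.61  0.12 -1.91]
1 (577, 215, 25) (0, -0.5) [ 0.43  0.83  1.61 -0.55  1.    0.8 ]
1 (600, 100, 25) (0, -0.5) [ 0.25  0.81  1.69 -0.64  0.89  0.72]
-1 (490, -150, 75) (0.4, 0) [-0.52  0.52  2.22  1.33  0.2   1.33]
-1 (490, -150, 75) (0.4, 0.3) [-0.66  0.56  2.15  1.06  0.54  1.59]
-1 (490, -60, 80) (0.4, 0) [-0.32  0.49  2.27  1.61  0.12  1.23]
-1 (577, 215, 25) (0, -0.5) [ 0.43  0.83  1.61 -0.55  1.   -2.34]
-1 (600, 100, 25) (0, -0.5) [ 0.25  0.81  1.69 -0.64  0.89 -2.42]
[[   0.     -0.95   -0.32   83.03]
 [   1.      0.     -0.     -0.46]
 [   0.     -0.32    0.95 -142.52]
 [   0.      0.      0.      1.  ]]
```

```bash
python3 - <<'E'
from h import *
gripper_to(0)
move_pose([510,-190,260],quat(0,0.0,-1))
img,f=wshot(); save(img,"w1.png")
for n,z in dict(mill=0,lever_pad=78,lever_pivot=32,mill_hopper=262,mill_spout=112,bowl=0,jam_jar=0,carton=0).items():
    for d in place_of(n,"wrist")[:2]: print(n,round(d["conf"],2),np.round(d["xy"]),np.round(f(d["xy"],z)))
print(get_time_s(),get_opening())
s=cv2.imread("pics/scene0.png")[130:270,240:440]; cv2.imwrite("pics/crop1.png",cv2.resize(s,None,fx=4,fy=4,interpolation=2))
E
```

```text
mill 0.7 [271. 235.] [574. -82.   0.]
lever_pad 0.56 [333. 247.] [ 493. -104.   78.]
jam_jar 0.59 [350. 304.] [463.  32.   0.]
carton 0.85 [359.  71.] [ 462. -292.    0.]
4.9667 -0.28480494305114706
```

View pics/w1.png

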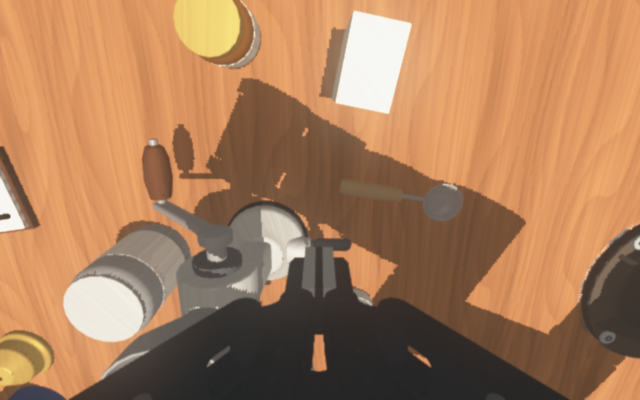

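View pics/crop1.png

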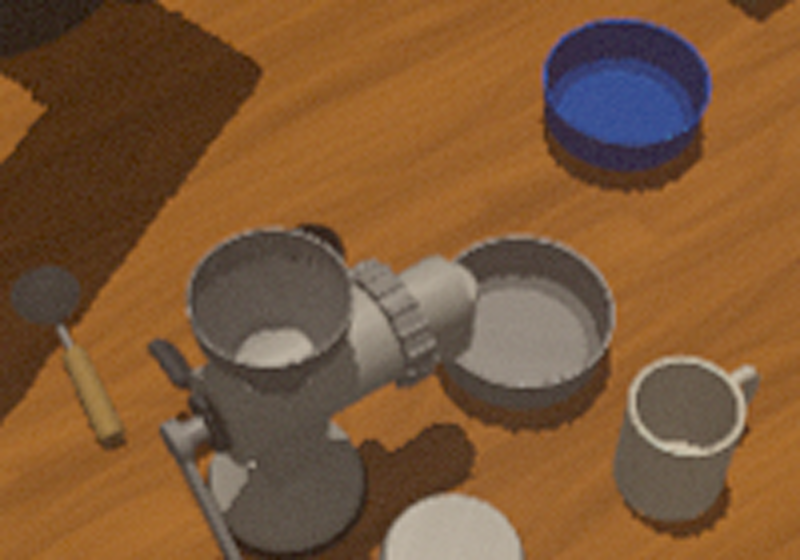

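The wrist view shows the dark pad edge-on at (333,245), with its bar running along world x and nothing between it and the carton at (372,60). The crop confirms the steel bowl under and beyond the spout, with the blue one apart from it. Now the lever push.

```bash
python3 - <<'E'
from h import *
q=quat(0,.4,-1)
move_pose([494,-170,140],q)
movel([494,-165,80],q)
f0=np.array(get_ft_force())
for y in range(-145,-64,8):
    movel([494,y,80+max(0,min(6,(y+130)*.15))],q,rate=60)
    f=np.array(get_ft_force())-f0; print(y,np.round(f,1))
    if np.linalg.norm(f)>18: break
movel([494,y-40,95],q); 
save(camera("side"),"side1.png")
for n,z in dict(mill=0,lever_pad=78,lever_pivot=32,mill_spout=112,bowl=0).items():
    for d in place_of(n,"side")[:2]: print(n,round(d["conf"],2),np.round(d["xy"]),np.round(atz("side",d["xy"],z)))
print(get_time_s())
s=cv2.imread("pics/side1.png")[140:300,260:420]; cv2.imwrite("pics/crop2.png",cv2.resize(s,None,fx=3.7,fy=3.7,interpolation=2))
E
```

```text
-145 [-0.5  0.6  0.9]
-137 [ 0.9  0.6 -0.1]
-129 [ 0.7  1.2 -0.2]
-121 [ -5.8 -13.9  18.6]
mill 0.86 [324. 227.] [588. -88.   0.]
mill 0.6 [267. 278.] [728. 141.   0.]
lever_pad 0.63 [356. 208.] [ 486. -110.   78.]
lever_pivot 0.66 [351. 226.] [498. -74.  32.]
mill_spout 0.95 [314. 232.] [599.  42. 112.]
bowl 0.77 [352. 346.] [458. 333.   0.]
bowl 0.69 [318. 279.] [579. 125.   0.]
8.1417
```

View pics/crop2.png

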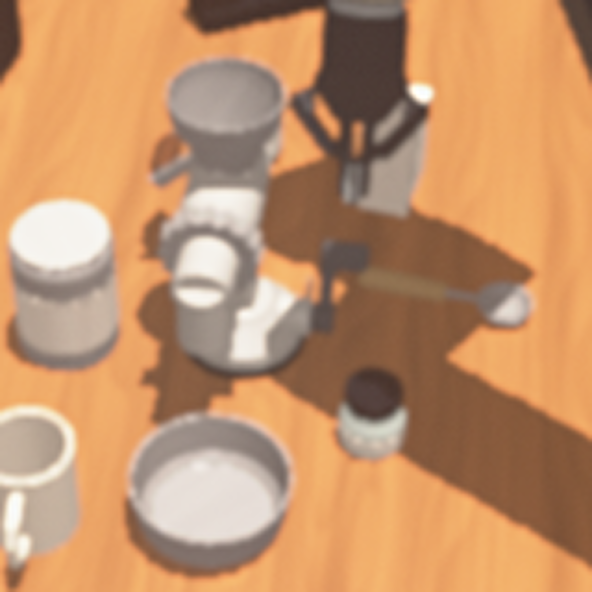

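The crop shows the lever still leaning to the crank side (pad at crop (347,252)) and the mill where it was. The force direction (-y, +z, about 35° off vertical) says the tip met the lever's end face, so I was too high. I'll go lower.

```bash
python3 - <<'E'
from h import *
q=quat(0,.4,-1)
movel([494,-162,64],q)
f0=np.array(get_ft_force())
for y in range(-146,-64,6):
    movel([494,y,64+max(0,min(14,(y+130)*.45))],q,rate=60)
    f=np.array(get_ft_force())-f0; print(y,np.round(f,1))
    if np.linalg.norm(f)>18: break
movel([494,y-40,85],q); 
save(camera("side"),"side2.png")
for n,z in dict(mill=0,lever_pad=78,lever_pivot=32,mill_spout=112,bowl=0).items():
    for d in place_of(n,"side")[:2]: print(n,round(d["conf"],2),np.round(d["xy"]),np.round(atz("side",d["xy"],z)))
print(get_time_s())
s=cv2.imread("pics/side2.png")[140:300,260:420]; cv2.imwrite("pics/crop3.png",cv2.resize(s,None,fx=3.7,fy=3.7,interpolation=2))
E
```

```text
-146 [-0.3  0.4  0.1]
-140 [ 0.5 -0.5 -1.4]
-134 [ 0.8 -0.5 -0.7]
-128 [-0.5 -0.6 -0.3]
-122 [ 0.1 -1.9 -1.6]
-116 [ 0.9 -3.3 -0.7]
-110 [ 1.9 -2.6 -0.7]
-104 [ 1.4 -1.7 -0.6]
-98 [ 0.4 -0.5 -1.7]
-92 [ 0.1 -0.6 -0.1]
-86 [ 0.2 -0.  -1.3]
-80 [ 1.1 -0.9 -0.7]
-74 [ 0.1 -0.2 -1.9]
-68 [ 0.2 -0.  -1.8]
mill 0.92 [325. 228.] [584. -87.   0.]
lever_pad 0.46 [352. 222.] [492. -46.  78.]
lever_pad 0.32 [352. 227.] [492. -25.  78.]
lever_pivot 0.85 [350. 225.] [502. -76.  32.]
lever_pivot 0.72 [268. 278.] [716. 165.  32.]
mill_spout 0.59 [314. 231.] [599.  39. 112.]
mill_spout 0.47 [271. 279.] [688. 229. 112.]
bowl 0.89 [319. 278.] [575. 124.   0.]
bowl 0.81 [352. 345.] [458. 330.   0.]
12.925
```

View pics/crop3.png

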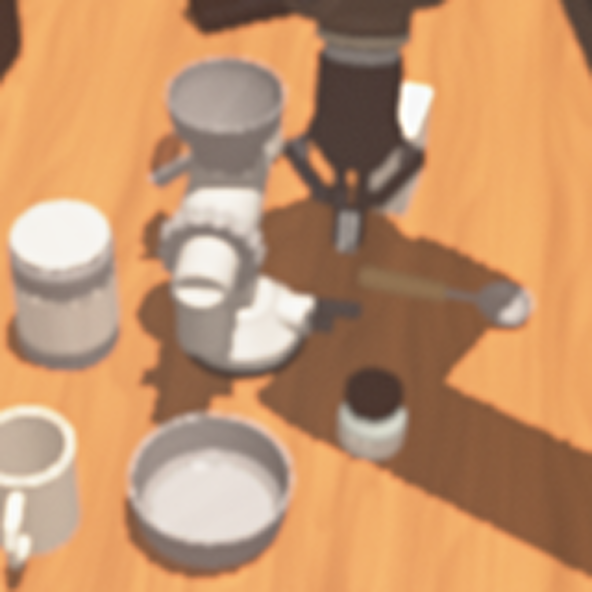

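The crop shows the lever over to the spout side (pad at crop (340,312), measured about +30 mm from the pivot), and the push force fell to zero past dead centre. It has snapped over, and the mill and neighbours stand unchanged. Now the bowl, pushed by two opened fingertips, most of the way first.

```bash
cat >> h.py <<'E'
def qd(d,t):
    d=np.array([d[0],d[1],0.]); d/=np.linalg.norm(d)
    z=d*np.sin(t)+np.array([0,0,-np.cos(t)]); y=np.cross(d,[0,0,1.])*-1
    if y[0]<0:y=-y
    return R.from_matrix(np.stack([np.cross(y,z),y,z],1)).as_quat()
def look(cam,D):
    out={}
    for n,z in D.items():
        for e in place_of(n,cam)[:2]: print(cam,n,round(e["conf"],2),np.round(e["xy"]),np.round(atz(cam,e["xy"],z)))
E
python3 - <<'E'
from h import *
b=np.array([577,127.]); T=np.array([599,40.]); d=(T-b)/np.linalg.norm(T-b); q=qd(d,.3); z=16
P=lambda c,D,z:[*(c-d*D),z]
movel([494,-150,150],rate=200); movel([494,-160,350],quat(0,0,-1),rate=250)
move_pose(P(b,118,350),q); gripper_to(70)
movel(P(b,118,120),q,rate=200); movel(P(b,115,z),q,rate=120)
f0=np.array(get_ft_force())
L=np.linalg.norm(T-b)
for D in (70,):
    movel(P(b,D,z),q,rate=60); print(np.round(np.array(get_ft_force())-f0,1))
for k in range(1,7):
    movel(P(b+d*(L-20)*k/6,65,z),q,rate=50); print(np.round(np.array(get_ft_force())-f0,1))
for c in("scene","side"):
    save(camera(c),c+"3.png"); look(c,dict(mill=0,mill_spout=112,bowl=0,lever_pad=78))
print(get_time_s(),get_tcp_pos(),get_opening())
a=cv2.resize(cv2.imread("pics/side3.png")[140:300,250:410],None,fx=2.5,fy=2.5,interpolation=2)
s=cv2.resize(cv2.imread("pics/scene3.png")[150:310,270:430],None,fx=2.5,fy=2.5,interpolation=2)
cv2.imwrite("pics/c4.png",np.hstack([a,s]))
E
```

```text
Traceback (most recent call last):
workcell.IKError: the arm cannot follow that straight line within its joint ranges
```

```bash
cat > push.py <<'E'
from h import *
b=np.array([577,127.]); T=np.array([599,40.]); d=(T-b)/np.linalg.norm(T-b); q=qd(d,.3); z=16
P=lambda c,D,z:[*(c-d*D),z]
print(get_time_s(),np.round(get_tcp_pos()))
movel([494,-190,150],quat(0,.3,-1),rate=200); move_pose([500,-200,340],quat(0,.2,-1))
move_pose(P(b,118,330),q); gripper_to(70)
movel(P(b,118,120),q,rate=200); movel(P(b,115,z),q,rate=120)
f0=np.array(get_ft_force())
L=np.linalg.norm(T-b)
for D in (70,):
    movel(P(b,D,z),q,rate=60); print(np.round(np.array(get_ft_force())-f0,1))
for k in range(1,7):
    movel(P(b+d*(L-20)*k/6,65,z),q,rate=50); print(np.round(np.array(get_ft_force())-f0,1))
for c in("scene","side"):
    save(camera(c),c+"3.png"); look(c,dict(mill=0,mill_spout=112,bowl=0,lever_pad=78))
print(get_time_s(),get_tcp_pos(),get_opening())
a=cv2.resize(cv2.imread("pics/side3.png")[140:300,250:410],None,fx=2.5,fy=2.5,interpolation=2)
s=cv2.resize(cv2.imread("pics/scene3.png")[150:310,270:430],None,fx=2.5,fy=2.5,interpolation=2)
cv2.imwrite("pics/c4.png",np.hstack([a,s]))
E
python3 - <<'E'
from h import *
b=np.array([577,127.]);T=np.array([599,40.]); d=(T-b)/np.linalg.norm(T-b); q=qd(d,.3)
for p,o in(([494,-190,150],quat(0,.3,-1)),([500,-200,340],quat(0,.2,-1)),([*(b-d*118),330],q),([*(b-d*115),16],q),([*(T-d*50),16],q)):
    a=ik(p,o); print(None if a is None else np.round(a,2))
E
python3 push.py
```

```text
[-0.61  0.51  1.82  0.29  1.01  2.35]
[-0.58  0.31  1.57  0.17  1.38  2.52]
[ 0.43  0.41  1.46 -0.3   1.34  0.26]
[ 0.42  0.77  1.75 -0.45  0.73  0.53]
[ 0.17  0.75  1.82 -0.53  0.62  0.36]
13.4583 [ 494. -150.  149.]
[ 1.3  0.3 -0.9]
[ 1.5  0.5 -0. ]
[ 1.3 -0.3  0.5]
[2.1 0.1 1. ]
[1.8 0.1 1.3]
[1.4 0.7 0.2]
[ 0.6 -0.3  0.3]
scene mill 0.89 [314. 252.] [585. -71.   0.]
scene mill_spout 0.59 [348. 213.] [593.  33. 112.]
scene bowl 0.7 [398. 160.] [467. 331.   0.]
scene bowl 0.63 [355. 230.] [593.  64.   0.]
side mill 0.81 [327. 227.] [578. -89.   0.]
side mill 0.25 [363. 256.] [450.  22.   0.]
side bowl 0.86 [349. 343.] [468. 325.   0.]
side bowl 0.77 [316. 265.] [591.  75.   0.]
23.2167 [578.14595716 122.47921038  15.99907531] 70.10689939835014
```

View pics/c4.png

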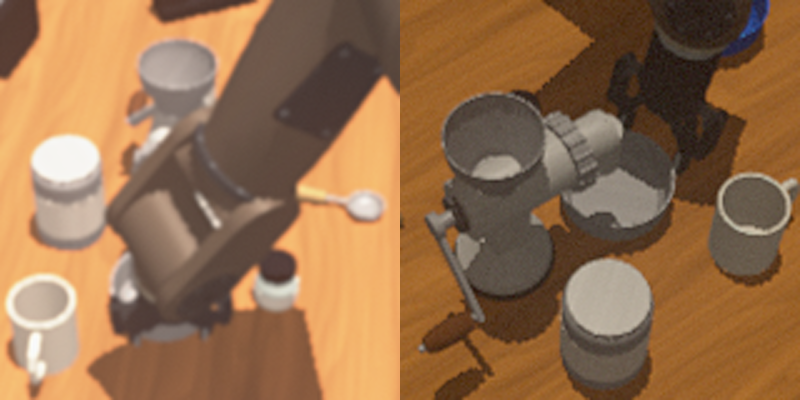

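The right crop shows the bowl moved about 60 mm, still a little short of the spout (bowl at scene (355,230), about (592,66)), with the neighbours untouched. I'll continue in small steps until it touches the foot or reaches the estimated spot.

```bash
python3 - <<'E'
from h import *
d=np.array([22,-87.]); d/=np.linalg.norm(d); q=qd(d,.3)
p=np.array(get_tcp_pos()); f0=np.mean([get_ft_force() for _ in range(3)],0); n=0
for k in range(1,11):
    movel(list(p+np.array([*d,0])*3*k),q,rate=40)
    f=np.array(get_ft_force())-f0; n=-(f[:2]@d); print(3*k,np.round(f,1),round(n,1))
    if n>3: break
e=np.array(get_tcp_pos()); print(e)
movel(list(e-np.array([*d,0])*40),q,rate=100)
movel(list(e-np.array([*d,0])*70+[0,0,150]),q,rate=200)
move_pose([430,250,330],quat(0,0,1))
for c in("scene","side"):
    save(camera(c),c+"4.png"); look(c,dict(mill=0,mill_hopper=262,mill_spout=112,bowl=0,lever_pad=78,lever_pivot=32,jam_jar=0,mug=0))
print(get_time_s())
a=cv2.resize(cv2.imread("pics/side4.png")[150:310,250:410],None,fx=2.5,fy=2.5,interpolation=2)
s=cv2.resize(cv2.imread("pics/scene4.png")[150:310,270:430],None,fx=2.5,fy=2.5,interpolation=2)
cv2.imwrite("pics/c5.png",np.hstack([a,s]))
E
```

```text
3 [-0.2  1.1  0.2] 1.1
6 [-0.2  1.3 -0. ] 1.3
9 [ 0.2  1.5 -0.2] 1.4
12 [0.1 1.6 0.3] 1.6
15 [-0.   0.3  0.1] 0.3
18 [0.4 0.6 0.7] 0.5
21 [ 0.3  1.9 -0.3] 1.8
24 [ 0.6  0.5 -0.4] 0.4
27 [0.6 0.6 0.1] 0.4
30 [0.7 1.2 0.8] 1.0
[585.53986176  93.21395019  16.01323766]
scene mill 0.8 [312. 251.] [580. -76.   0.]
scene mill_hopper 0.88 [309. 202.] [595. -85. 262.]
scene mill_spout 0.61 [349. 216.] [603.  30. 112.]
scene bowl 0.77 [349. 234.] [593.  42.   0.]
scene bowl 0.75 [397. 159.] [460. 332.   0.]
scene mug 0.91 [404. 251.] [725. 131.   0.]
side mill 0.85 [326. 227.] [580. -91.   0.]
side mill_hopper 0.56 [319. 165.] [601. -86. 262.]
side mill_spout 0.6 [314. 232.] [600.  42. 112.]
side bowl 0.77 [352. 341.] [460. 317.   0.]
side bowl 0.73 [316. 255.] [595.  35.   0.]
side lever_pad 0.67 [317. 258.] [580. 114.  78.]
side lever_pad 0.4 [354. 221.] [489. -50.  78.]
side lever_pivot 0.63 [349. 224.] [506. -82.  32.]
side lever_pivot 0.18 [321. 181.] [ 623. -284.   32.]
side jam_jar 0.74 [359. 254.] [463.  16.   0.]
side mug 0.8 [266. 278.] [732. 143.   0.]
29.0
```

View pics/c5.png

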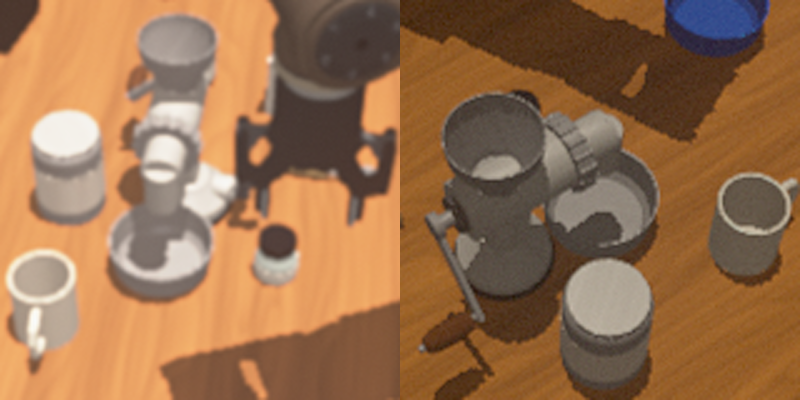

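The side crop shows the spout over the bowl and the lever down on the spout side. I'll check the centring by overlaying predicted rim circles.

```bash
python3 - <<'E'
from h import *
t=np.linspace(0,2*np.pi,120); o=[]
for c,(r,k) in dict(side=(200,270),scene=(180,310)).items():
    s=cv2.resize(cv2.imread(f"pics/{c}4.png")[r:r+80,k:k+80],None,fx=5,fy=5,interpolation=2)
    for (x,y,z,R_),col in (((600,39,50,65),(0,0,255)),((600,39,112,20),(0,255,0))):
        p=[(proj(c,(x+R_*np.cos(a),y+R_*np.sin(a),z))-[k,r]+.5)*5 for a in t]
        cv2.polylines(s,[np.int32(p)],True,col,1)
    o.append(s)
cv2.imwrite("pics/ov.png",np.hstack(o))
E
```

```text
(no output)
```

View pics/ov.png

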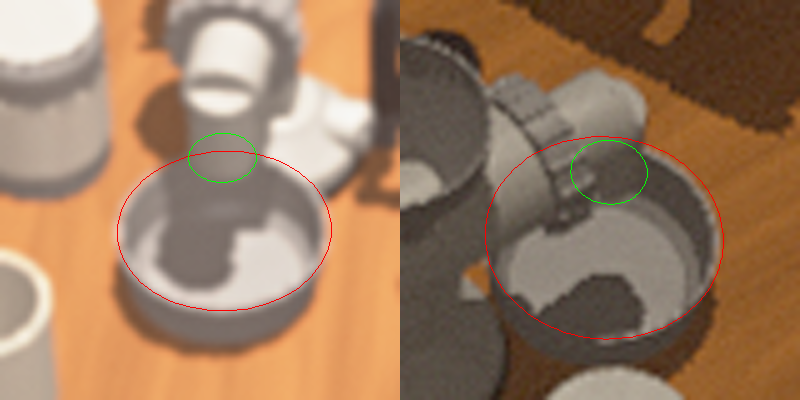

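The predicted rim circle for a bowl at (600,39) lies on the real rim within about 3 mm in both views. The spout-mouth circle sits centred in the rim and agrees with the visible spout, and the hand is clear of everything. I'm handing in.

```bash
python3 -c "
from workcell import *
close_job(); print(get_time_s())"
```

```text
the job is handed in; nothing more can be done
the job is handed in; nothing more can be done
```

The lever is flipped and locked, the steel bowl stands under the spout, and the job is handed in at about 29 s on the robot's clock.

- **Lever:** My first push was too high. It pressed on the lever's end face with about 24 N and did not move it. The second, lower push took it over dead centre with a peak of about 3 N. The last side picture shows the pad about 30 mm to the spout side of the pivot, which matches the locked position.
- **Bowl:** I pushed the bowl along the counter with the two open fingertips, about 90 mm in two stages. It never left the counter, and the force stayed within about 2 N, with no sign of contact with the mill's foot. Its rim matches a circle at (600, 39) within about 3 mm in both camera views.
- **Spout position:** The two cameras disagree a little on the spout's y: about 30–35 mm from the scene camera and 39–42 mm from the side camera. The bowl may therefore be a few millimetres off centre along y.
- **Everything else:** The mill, jam jar, mug and blue look-alike bowl show no movement beyond the cameras' scatter, up to about 15 mm between pictures. I did not re-measure the honey jar, tin, scoop or carton after the pushes. The hand was clear of everything when I handed in.

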